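# Clamp a mirror mount in a tilting vise and shim the vise table up with a wedge

### The arm

A 7-joint arm with a two-finger parallel gripper is mounted at the origin on a cart in front of the work surface, level with it; the furniture and walls round the work are solid. World frame = base frame: x ahead of the robot, y to its left, z up, the work surface at z = 0. Lengths are in m, angles in rad, forces in N, time in s.
With the tool pointing down it reaches from about 0.4 to 0.875 m from the base axis. Payload 6.5 kg.
Tool frame: the origin (TCP) lies at the very end of the fingers, on their centre line; the grasp point (between the pads) lies 19 mm behind it; z points along the fingers, y is the direction in which the jaws open and shut (so a half turn about z gives the same grasp; the last joint's range is limited). The gripper opens to 88 mm and grips with 3 to 60 N. Pads are 18 mm wide; open, the fingers measure 123 mm over their backs; the gripper's body (75 mm by 187 mm) begins 45 mm behind the grasp point.
Start: joints at [1.041, 0.536, -0.004, 1.538, 0.003, 1.067, -0.071], TCP at [0.291, -0.581, 0.239] pointing down, gripper open.
Joint ranges: [-2.7, 2.7], [-0.37, 2.16], [-1.27, 1.26], [0.24, 2.4], [-1.31, 4.45], [0.19, 1.91], [-2.76, 2.76]. Speed limits (rad/s): [2.39, 2.39, 3.14, 3.14, 3.14, 3.14, 3.14].

### API

Orientations are given as a unit quaternion [x, y, z, w].
In Python, from rig import arm, hand, ik, optics gives the robot as it stands. Calls block until the motion is done:
- arm.movep(position, orientation): joint-space move of the TCP to a pose.
- arm.move_l(position, v=0.15, attitude=None, contact_N=None): straight line of the TCP; attitude=None keeps the orientation; v is the mean speed in m/s. With contact_N (N) it stops when the force on the tool has changed by that much, and returns True; else False.
- arm.movej(angles): joint-space move.
- hand.move_gripper(opening, strength=None): opening from 0.0 (shut) to 1.0 (fully open); strength is the grip in N (None keeps the last); returns when the fingers have stopped.
- arm.wait(seconds).
- ik(position, orientation): joint angles nearest the present ones, or None.
- arm.state(): the state.
- optics.capture(name): name is "side" or "top"; returns a dict with "pixels" (384x512x3 uint8, red, green, blue), "z_map" (384x512 float32, m along the optical axis (not along the pixel's ray), 0 where there is no reading), "fx", "fy", "cx", "cy" (pixels), "T" (4x4, takes a point from camera to world coordinates). Camera axes: x right, y down, z forward; pixel columns grow to the right and rows downward; lengths in m; the calibration is good to about 2 mm. A picture is of the moment at which its call begins.
A pose or a line that the arm cannot do raises arm.PlanningError and nothing moves.
- arm.close_job(): hands the job in, once; it reports no verdict.
The state is a dict: "time": time; "joint_pos": joint angles; "joint_vel": joint speeds; "effort": joint torques, N m; "eef_pos": TCP position; "ee_rot": TCP orientation; "ft_force": force on the tool from outside, world axes, zero at the start; "wrist_torque": the same for the moment, N m; "width": opening from 0.0 (shut) to 1.0 (fully open).
Only numpy, scipy, OpenCV 4.12 (cv2) and the standard library are available. Lean on these libraries where they do the work, as an engineer would, in place of code of your own. Each camera call takes 0.05 s, during which the arm holds its last target.

### The job

Turn the crank of the small tilting vise clockwise until its jaw slides up and clamps the mirror mount firmly between the jaws, and leave it clamped. Then take the steel wedge by its thick end and push it, flat on the desk and thin end first, into the channel under the open end of the vise table until the table just lifts off its base, by about 3 mm (2 to 5 mm), and finish while still gripping the wedge there, with the wedge alone holding the table up. Leave the bottle, the round box and the torch where they are.

Things in the scene. Friction and masses are not known exactly. Their poses are not given: they have to be found in the camera images.
- vise_base: Base of the tilting vise, fixed to the desk: two grey rails 150 mm long (x), 35 mm wide and 20 mm high, joined at the back (+x end) only. Origin: on the desk, under the centre. Its x axis points level from the open end (x = -75 mm), where the wedge goes in, to the hinged end (x = +82 mm); z up. The channel between the rails is 90 mm wide (y = -45 to +45 mm), 20 mm high under the table, and runs from the open end 115 mm deep. Position and yaw vary; it never moves in a run.
- tilt_table: Flat steel-grey table, 148 x 160 x 12 mm, lying on the base's rails, hinged across the far end; it and all it carries weigh about 1.5 kg. Origin: on the hinge line, 26 mm above the desk, at x = +82 mm of the base; axes as the base's when it lies flat; top 32 mm above the desk. Its open end rises when lifted (positive turn about its y axis); it falls back by its weight.
- nose (a point): Lowest point, at mid width, of the round steel rod (8 mm thick, 90 mm long along y) across the open end of the table, at base x = -75 mm, y = 0: the wedge's ramp bears on it. 20 mm above the desk when the table lies on the base; its height above 20 mm is the lift.
- jaw: Moving jaw of the vise on the table, steel block 46 mm wide (x), 30 mm high. Origin: at the foot of the middle of its clamping face, which looks to +y of the base. It faces the fixed jaw, whose face stands at base y = +45 mm and reaches 62 mm above the desk. The crank drives it 8 mm to +y per rad; the mirror mount stands between the jaws and is pushed against the fixed jaw.
- crank (a joint): Angle of the vise crank, rad, 0 to 2.2, start 0 to 0.4; grows as it turns clockwise seen from above and closes the jaw. Friction needs about 2 N at the grip and holds it where it is left. It comes up hard against the mirror mount at about 1.5, well before its own stop; 5 to 7 N at the grip clamps well.
- crank_grip (a point): Middle height of the crank's upright black round grip: 12 mm thick, 36 mm tall, from 79 to 115 mm above the desk (this point 99 mm). The grip is fixed to the steel crank arm below it (arm top 79 mm above the desk) and goes round the upright spindle at base x = +10 mm, y = -45 mm at radius 55 mm. At 0 the arm points 0.17 rad from the base's +x towards +y; at angle q it points 0.17 - q from +x.
- mirror_mount: Loose black square mirror mount, 38 x 34 x 34 mm with a round silver mirror in front and two knobs behind, standing on the vise table between the jaws; they close on its 34 mm wide y sides. Origin: centre of its underside, 32 mm above the desk; axes nearly as the base's.
- wedge: Loose steel wedge, 140 long (x), 30 wide (y), 0.3 kg, lying flat. Origin: centre of its underside. Thin nose at x = +70 mm, 8 mm high; the ramp rises evenly over 100 mm to 32 mm at x = -30 mm (24 mm in 100); the thick end, x = -70 to -30 mm, is a flat-topped block 32 mm high with fine cross lines on top. The table lifts once the nose is more than about 50 mm past the table's open end, then 2.4 mm for each further 10 mm.
- wedge_grip (a point): Centre of the wedge's thick end, 50 mm behind the wedge's middle and 16 mm up: the place to grip it, across its 30 mm width. Axes as the wedge's: x towards the nose.
- dropper_bottle: Bystander: amber dropper bottle, 33 mm thick, 94 mm tall, standing; origin at the centre of its foot.
- wafer_box: Bystander: flat round pale box, 66 mm across, 18 mm high; origin at the centre of its underside.
- torch: Bystander: small black torch with a blue cap, 24 x 98 x 24 mm, lying; origin under its centre.
Not all that is in view belongs to the job. Of the things that look like the wedge, take the one that is farthest to the robot's right at the start.

How it is judged:
On the way, in this order (a step that is already met when the one before it is completed fails the run):
1. the crank has driven the jaw onto the mirror mount and clamps it, with the table still down on its base (contact force between jaw and mirror_mount above 2 N and value of joint crank above 1.2 rad and height (world z) of nose below 0.021 m), for 0.2 s.
2. the gripped wedge lifts the table off its base (height (world z) of nose above 0.0215 m and contact force between wedge and tilt_table above 1 N and contact force between the fingers and wedge above 1 N), for 0.2 s.
At the end, for the whole second after the job is handed in: The table's open end stands 1.5 to 5.8 mm above its rest, still, carried by the wedge (over 1 N) and untouched by the robot; the fingers grip the wedge (over 1 N), which lies flat on the desk (within 3 mm, 0.06 rad); the jaw presses on the mount with over 1 N (all of step 2 and height (world z) of nose below 0.0258 m and contact force between each of the arm, the fingers and tilt_table below 0.5 N and angle between wedge's own z axis and vertical below 0.06 rad and height (world z) of wedge below 0.003 m and contact force between jaw and mirror_mount above 1 N and value of joint crank above 1.2 rad and angular speed of tilt_table below 0.05 rad/s); the arm keeps its last pose, push and grip.
It fails at once if the table is raised more than 10 mm (height (world z) of nose above 0.03 m).
It fails at once if a bystander is pushed away or knocked over (distance of any of dropper_bottle, wafer_box, torch from where it was at the start of the episode above 0.03 m or angle between dropper_bottle's own z axis and vertical above 0.6 rad).
It also fails if it takes over 58 s, if anything falls off the work surface, if the arm or the gripper's body presses on something with over 40 N, if the wrist force passes 120 N, or if a joint passes its speed limit or range.

## Working session

There is one attempt and no reset: what is moved stays moved. The work goes in short steps, each a Python script; the robot and the scene stay as the last script left them, time stands still between calls to the robot, and variables do not carry over. Pictures are saved under pics/ and viewed, and the job is handed in when it is done.

```bash
ls; mkdir -p pics; python3 - <<'E'
from rig import arm,hand,ik,optics
import cv2,numpy as np
for n in("side","top"):
    c=optics.capture(n); cv2.imwrite(f"pics/{n}0.png",c["pixels"][:,:,::-1]); np.savez(f"{n}0.npz",**c)
    print(n,c["fx"],c["cx"],c["cy"],np.round(c["T"],3).tolist(),(c["z_map"]>0).mean())
s=arm.state();print({k:np.round(v,3).tolist() for k,v in s.items()})
E
```

```text
pics
side 369.16314242960374 253.27221998620945 197.87115800932057 [[0.978, -0.133, 0.159, 0.407], [-0.207, -0.643, 0.737, -0.582], [0.005, -0.754, -0.656, 0.63], [0.0, 0.0, 0.0, 1.0]] 0.9960225423177084
top 436.00264740726016 250.96503229725926 188.54095873001393 [[-0.014, -0.992, 0.124, 0.403], [-1.0, 0.011, -0.021, 0.07], [0.02, -0.124, -0.992, 1.292], [0.0, 0.0, 0.0, 1.0]] 0.996124267578125
{'time': 0.1, 'joint_pos': [1.041, 0.537, -0.004, 1.539, 0.003, 1.067, -0.071], 'joint_vel': [0.001, -0.001, 0.001, -0.003, 0.0, 0.001, 0.002], 'effort': [0.004, -57.208, 0.994, -25.223, -0.056, 0.013, 0.0], 'eef_pos': [0.291, -0.581, 0.238], 'ee_rot': [0.973, 0.23, -0.0, -0.001], 'ft_force': [1.363, -0.494, -0.681], 'wrist_torque': [0.004, -0.026, 0.013], 'width': 1.001}
```

View pics/side0.png

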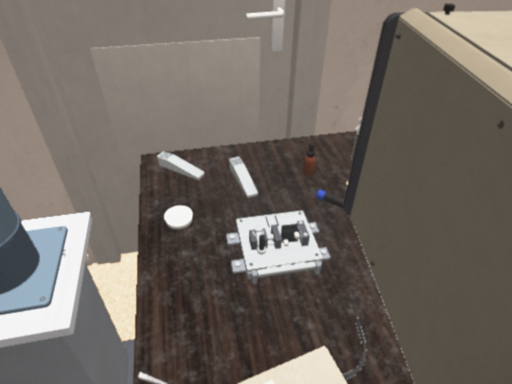

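View pics/top0.png

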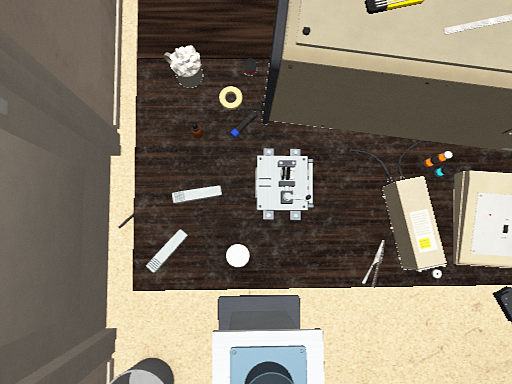

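```bash
python3 - <<'E'
import cv2,numpy as np
t=cv2.imread("pics/top0.png");s=cv2.imread("pics/side0.png")
cv2.imwrite("pics/tz.png",cv2.resize(t[135:275,140:330],None,fx=4,fy=4,interpolation=cv2.INTER_CUBIC))
cv2.imwrite("pics/sz.png",cv2.resize(s[135:285,145:345],None,fx=4,fy=4,interpolation=cv2.INTER_CUBIC))
E
```

```text
(no output)
```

View pics/tz.png

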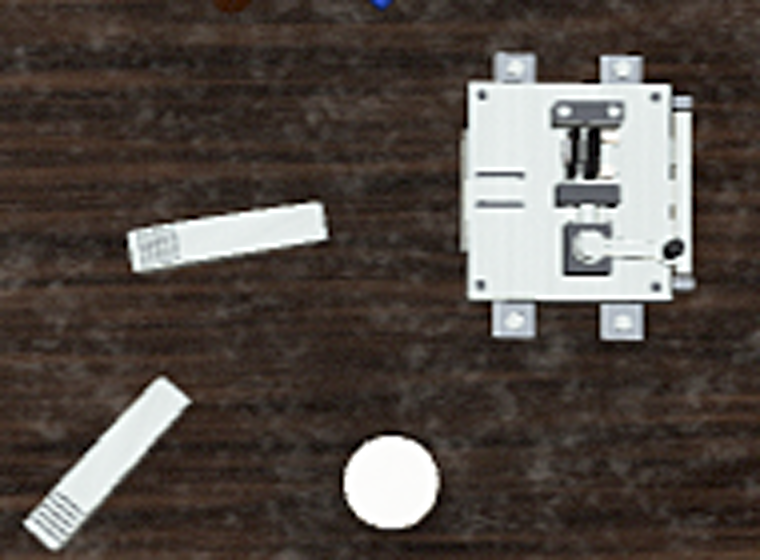

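View pics/sz.png

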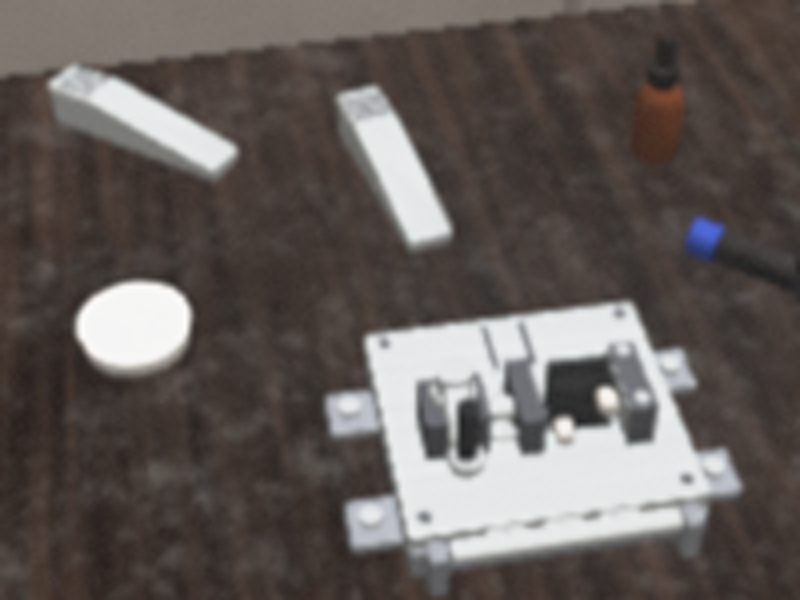

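```bash
cat > h.py <<'E'
import numpy as np,cv2
def cloud(c):
    z=c["z_map"];v,u=np.mgrid[:z.shape[0],:z.shape[1]].astype(float)
    P=np.stack([(u-c["cx"])/c["fx"]*z,(v-c["cy"])/c["fy"]*z,z,np.ones_like(z)],-1)
    return (P@np.asarray(c["T"]).T)[...,:3]
def ray(c,uv,h):
    uv=np.atleast_2d(uv).astype(float);T=np.asarray(c["T"])
    d=np.c_[(uv[:,0]-c["cx"])/c["fx"],(uv[:,1]-c["cy"])/c["fy"],np.ones(len(uv))]@T[:3,:3].T
    return T[:3,3]+d*((h-T[2,3])/d[:,2])[:,None]
def proj(c,p):
    T=np.asarray(c["T"]);q=(np.atleast_2d(p)-T[:3,3])@T[:3,:3]
    return np.c_[q[:,0]/q[:,2]*c["fx"]+c["cx"],q[:,1]/q[:,2]*c["fy"]+c["cy"]]
E
python3 - <<'E'
from h import *
for n in("top","side"):
    c=dict(np.load(n+"0.npz"));W=cloud(c);z=W[...,2]
    print(n,"desk z",np.median(z[np.abs(z)<.015]))
    g=cv2.cvtColor(c["pixels"],cv2.COLOR_RGB2GRAY);sat=cv2.cvtColor(c["pixels"],cv2.COLOR_RGB2HSV)[...,1]
    m=((g>140)&(z<.15)&(z>-.02)&(W[...,0]>.3)&(W[...,0]<.75)&(np.abs(W[...,1]-.07)<.35)).astype(np.uint8)
    cs,_=cv2.findContours(m,cv2.RETR_EXTERNAL,cv2.CHAIN_APPROX_NONE)
    for k in cs:
        if cv2.contourArea(k)<150: continue
        mm=np.zeros_like(m);cv2.drawContours(mm,[k],-1,1,-1);M=mm>0
        zz=z[M]; print(n,cv2.boundingRect(k),cv2.contourArea(k),"xyz med",np.median(W[M],0).round(3),"z pct",np.percentile(zz,[5,50,95]).round(3))
    t=(np.abs(z-.032)<.005)&(W[...,0]>.4)&(W[...,0]<.75)&(np.abs(W[...,1])<.15)
    t=cv2.morphologyEx(t.astype(np.uint8),cv2.MORPH_OPEN,np.ones((3,3)))
    nn,lab,st,_=cv2.connectedComponentsWithStats(t)
    i=1+np.argmax(st[1:,4]);pts=W[lab==i][:,:2].astype(np.float32)
    (cx,cy),(w,h),a=cv2.minAreaRect(pts);print(n,"table rect",cx,cy,w,h,a,st[i],"z",W[lab==i][:,2].mean())
    cv2.imwrite(f"pics/tm_{n}.png",(t*255))
E
```

```text
top desk z 0.0002823807156826508
top (226, 244, 24, 23) 395.5 xyz med [0.369 0.086 0.017] z pct [0.011 0.017 0.022]
top (146, 229, 42, 43) 491.0 xyz med [0.386 0.289 0.024] z pct [0.008 0.024 0.034]
top (172, 186, 50, 17) 450.5 xyz med [0.549 0.204 0.025] z pct [0.008 0.025 0.035]
top (255, 148, 58, 71) 3088.5 xyz med [ 0.576 -0.047  0.033] z pct [0.008 0.033 0.069]
top table rect 0.5789408683776855 -0.04310707002878189 0.14806608855724335 0.1605318933725357 89.56698608398438 [ 255  155   52   55 1343] z 0.03209017675951403
side desk z 0.0016478025002329977
side (227, 210, 103, 66) 4508.5 xyz med [ 0.568 -0.08   0.034] z pct [0.01  0.034 0.077]
side (164, 205, 29, 23) 483.0 xyz med [0.367 0.078 0.019] z pct [0.003 0.019 0.021]
side (230, 157, 28, 39) 434.0 xyz med [0.547 0.191 0.024] z pct [0.008 0.024 0.035]
side (157, 151, 47, 27) 387.0 xyz med [0.387 0.281 0.025] z pct [0.011 0.025 0.036]
side table rect 0.5758285522460938 -0.05752227455377579 0.16513530910015106 0.15990380942821503 88.6479721069336 [ 237  211   86   65 2892] z 0.03317700943164414
```

```bash
python3 - <<'E'
from h import *
c=dict(np.load("top0.npz"));W=cloud(c);s=dict(np.load("side0.npz"))
f=lambda p,o=(140,135):(np.array(p,float)+.5)/4-.5+np.array(o)
k=np.array([[468,83],[672,83],[672,300],[468,300]])
P=ray(c,f(k),.032);print("table top-cam",P.round(4).tolist(),P.mean(0).round(4))
print(np.linalg.norm(P-np.roll(P,-1,0),axis=1))
k=np.array([[368,337],[630,302],[706,492],[407,542]])
P=ray(s,f(k,(145,135)),.032);print("table side-cam",P.round(4).tolist(),P.mean(0).round(4))
print(np.linalg.norm(P-np.roll(P,-1,0),axis=1))
print("spindle",ray(c,f([588,248]),.085),"grip top",ray(c,f([675,246]),.115))
print("rod left",ray(c,f([[462,132],[462,250]]),.024))
# wedge corners
k=[[128,234],[136,271]];print("wedge thick bk",ray(c,f(k),.032).round(4).tolist())
k=[[323,203],[328,240]];print("wedge nose",ray(c,f(k),.008).round(4).tolist())
k=[[337,95],[378,86]];print("side thick bk",ray(s,f(k,(145,135)),.032).round(4).tolist())
k=[[410,239],[452,232]];print("side nose",ray(s,f(k,(145,135)),.008).round(4).tolist())
u,v=np.round(f([675,246])).astype(int);print(W[v-2:v+3,u-2:u+3,2].round(3))
print("box",ray(c,f([391,482]),.018))
E
python3 - <<'E'
import cv2
t=cv2.imread("pics/top0.png")
cv2.imwrite("pics/tz2.png",cv2.resize(t[145:222,250:318],None,fx=7.7,fy=7.7,interpolation=cv2.INTER_CUBIC))
E
```

```text
table top-cam [[0.6581, 0.0254, 0.032], [0.6566, -0.1251, 0.032], [0.4964, -0.1203, 0.032], [0.4982, 0.0278, 0.032]] [ 0.5773 -0.048   0.032 ]
[0.15041862 0.16023426 0.14808218 0.15983697]
table side-cam [[0.4993, 0.0253, 0.032], [0.6572, 0.0231, 0.032], [0.6517, -0.1242, 0.032], [0.4929, -0.1242, 0.032]] [ 0.5753 -0.05    0.032 ]
[0.15789021 0.14734677 0.15881976 0.14967779]
spindle [[ 0.52950713 -0.05464637  0.085     ]] grip top [[ 0.52703429 -0.11087587  0.115     ]]
rod left [[0.62297478 0.03005897 0.024     ]
 [0.53552002 0.03135506 0.024     ]]
wedge thick bk [[0.5491, 0.2735, 0.032], [0.5222, 0.2675, 0.032]]
wedge nose [[0.5734, 0.1335, 0.008], [0.5458, 0.1299, 0.008]]
side thick bk [[0.5203, 0.2696, 0.032], [0.5506, 0.2747, 0.032]]
side nose [[0.5455, 0.1338, 0.008], [0.5738, 0.1351, 0.008]]
[[0.028 0.035 0.028 0.029 0.03 ]
 [0.077 0.115 0.115 0.113 0.114]
 [0.109 0.114 0.113 0.114 0.112]
 [0.108 0.113 0.114 0.113 0.109]
 [0.1   0.114 0.116 0.12  0.032]]
box [[0.36837633 0.0849412  0.018     ]]
```

View pics/tz2.png

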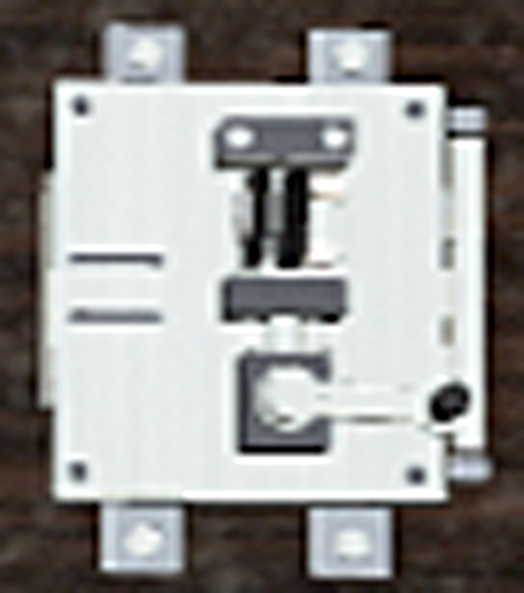

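```bash
python3 - <<'E'
from h import *
c=dict(np.load("top0.npz"));s=dict(np.load("side0.npz"))
print("proj grip top/bottom side", proj(s,[[.527,-.111,.115],[.527,-.111,.079],[.53,-.056,.079]]))
# line-fit edges of table in each view
for n,cc in(("top",c),("side",s)):
    W=cloud(cc);z=W[...,2]
    g=cv2.cvtColor(cc["pixels"],cv2.COLOR_RGB2GRAY).astype(float)
    C=np.array([[ .656,.0255],[.656,-.124],[.4965,-.122],[.4975,.0265]])
    cen=C.mean(0)
    for i in range(4):
        A,B=C[i],C[(i+1)%4];nrm=np.array([(B-A)[1],-(B-A)[0]]);nrm/=np.linalg.norm(nrm)
        if nrm@(A-cen)<0:nrm=-nrm
        pts=[]
        for t in np.linspace(.08,.92,80):
            o=np.linspace(-.008,.008,65)
            q=(A+t*(B-A))+o[:,None]*nrm
            uv=proj(cc,np.c_[q,np.full(65,.032)]).astype(np.float32)
            val=cv2.remap(g.astype(np.float32),uv[:,:1],uv[:,1:],cv2.INTER_CUBIC).ravel()
            d=-np.diff(val);j=np.argmax(d)
            if d[j]>2 and 3<j<61: pts.append(q[j])
        if len(pts)<10: print(n,i,"few",len(pts));continue
        pts=np.array(pts,np.float32)
        vx,vy,x0,y0=cv2.fitLine(pts,cv2.DIST_HUBER,0,.001,.001).ravel()
        a=np.degrees(np.arctan2(vy,vx))
        nx,ny=-vy,vx
        mid=cen;off=(np.array([x0,y0])-mid)@np.array([nx,ny]);print(n,i,len(pts),"ang",a.round(2),"line pt nearest centre",(mid+off*np.array([nx,ny])).round(4))
E
python3 - <<'E'
import cv2
t=cv2.imread("pics/side0.png")
cv2.imwrite("pics/sz2.png",cv2.resize(t[200:285,225:335],None,fx=7,fy=7,interpolation=cv2.INTER_CUBIC))
E
```

```text
proj grip top/bottom side [[262.22973001 234.54089743]
 [261.85519355 247.11202341]
 [257.33962749 227.33553872]]
top 0 80 ang 89.07 line pt nearest centre [ 0.6571 -0.0498]
top 1 59 ang -1.02 line pt nearest centre [ 0.5752 -0.1201]
top 2 80 ang 89.19 line pt nearest centre [ 0.4979 -0.0474]
top 3 80 ang -0.89 line pt nearest centre [0.5777 0.0307]
side 0 80 ang 88.36 line pt nearest centre [ 0.6562 -0.0508]
side 1 66 ang -1.27 line pt nearest centre [ 0.5748 -0.1236]
side 2 80 ang 88.81 line pt nearest centre [ 0.4955 -0.0468]
side 3 80 ang -1.62 line pt nearest centre [0.5786 0.0261]
```

View pics/sz2.png

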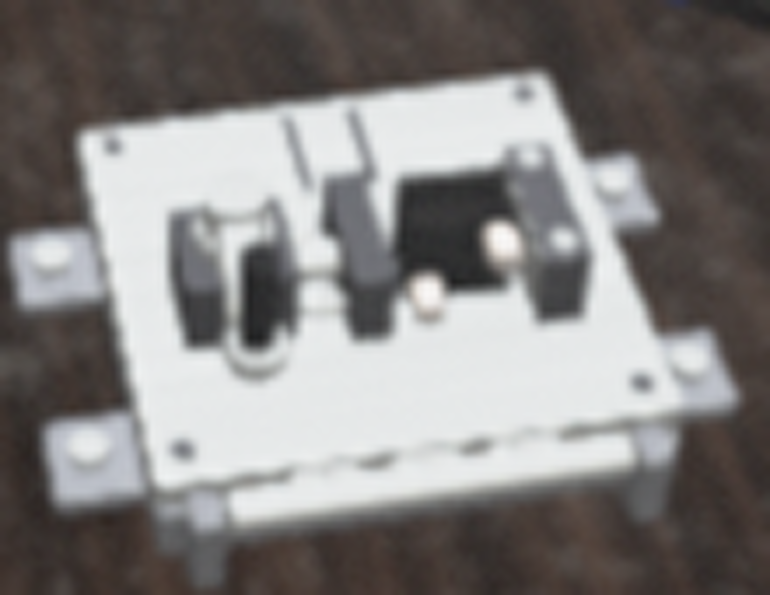

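```bash
cat >> h.py <<'E'
YAW=np.radians(-91.1);O=np.array([.5767,-.049]);ex=np.array([np.cos(YAW),np.sin(YAW)]);ey=np.array([-ex[1],ex[0]])
SP=O+.010*ex-.045*ey
def Q(a): return [float(np.cos(a/2)),float(np.sin(a/2)),0.,0.]
def gp(q,r=.055): # grip position, tool angle (x of tool along -radial)
    t=YAW+.17-q; return SP+r*np.array([np.cos(t),np.sin(t)]), t+np.pi
E
python3 - <<'E'
from h import *
from rig import arm,ik
print("SP",SP,"grip(.236)",gp(.236))
for q in(.236,.6,1,1.5,1.8):
    p,a=gp(q)
    for k in(0,np.pi):
        j=ik([*p,.084],Q(a+k));print(q,k,None if j is None else np.round(j,2))
p,a=gp(.236);print(np.round(ik([*p,.16],Q(a)),2))
for p,a in(([.539,.2516,.004],1.744),([.581,.166,.004],1.55),([.579,.084,.004],1.55)):
    for k in(0,np.pi):
        j=ik(p,Q(a+k));print(p,k,None if j is None else np.round(j,2))
E
```

```text
SP [ 0.53151632 -0.05813427] grip(.236) (array([ 0.52683606, -0.11293478]), np.float64(1.485597705022959))
0.236 0 [ 0.41  0.6  -0.37  1.92  0.33  0.68 -0.24]
0.236 3.141592653589793 [-0.61  0.91  1.08  1.98 -1.03  0.95 -2.21]
0.6 0 [ 0.36  0.57 -0.3   1.97  0.27  0.64 -0.57]
0.6 3.141592653589793 [ 0.9   0.85 -1.08  1.94  0.94  0.96  2.04]
1 0 [ 0.29  0.54 -0.24  2.03  0.21  0.6  -0.94]
1 3.141592653589793 [ 0.9   0.83 -1.08  1.99  0.94  0.93  1.61]
1.5 0 [ 0.17  0.51 -0.14  2.07  0.13  0.57 -1.41]
1.5 3.141592653589793 [ 0.55  0.59 -0.63  2.05  0.55  0.67  1.36]
1.8 0 [ 0.09  0.5  -0.09  2.08  0.08  0.56 -1.7 ]
1.8 3.141592653589793 [ 0.5   0.58 -0.6   2.06  0.53  0.66  1.04]
[ 0.45  0.49 -0.41  1.88  0.26  0.83 -0.18]
[0.539, 0.2516, 0.004] 0 [-0.22  0.82 -0.4   1.78  0.49  0.65 -0.74]
[0.539, 0.2516, 0.004] 3.141592653589793 [ 0.2   1.12 -1.09  1.75  1.16  1.06  1.99]
[0.581, 0.166, 0.004] 0 [-0.08  0.82 -0.38  1.75  0.46  0.65 -0.74]
[0.581, 0.166, 0.004] 3.141592653589793 [ 0.35  1.13 -1.09  1.73  1.15  1.07  1.96]
[0.579, 0.084, 0.004] 0 [ 0.06  0.8  -0.39  1.81  0.48  0.63 -0.64]
[0.579, 0.084, 0.004] 3.141592653589793 [ 0.5   1.11 -1.09  1.78  1.16  1.05  2.07]
```

```bash
python3 - <<'E'
from h import *
c=dict(np.load("top0.npz"));W=cloud(c);z=W[...,2]
for r,cc in((220,410),(220,490),(105,300),(120,350),(60,290),(160,435)): print(r,cc,W[r,cc].round(3))
M=(z>.1)&(z<2)&(W[...,0]<.75)&(W[...,0]>.25)&(np.abs(W[...,1])<.7)
print("tall things",[(W[M][:,i].min().round(2),W[M][:,i].max().round(2)) for i in range(3)])
for y0 in np.arange(-.7,.4,.1):
    m=M&(W[...,1]>y0)&(W[...,1]<y0+.1)
    if m.any(): print(round(y0,1),W[m][:,0].min().round(3),W[m][:,2].max().round(3))
E
```

```text
220 410 [ 0.458 -0.381  0.128]
220 490 [ 0.458 -0.627  0.077]
105 300 [ 0.755 -0.083  0.203]
120 350 [ 0.735 -0.23   0.129]
60 290 [ 0.762 -0.028  0.466]
160 435 [ 0.636 -0.495  0.05 ]
tall things [(np.float64(0.25), np.float64(0.75)), (np.float64(-0.69), np.float64(0.69)), (np.float64(0.1), np.float64(1.29))]
-0.7 0.576 0.246
-0.6 0.251 0.409
-0.5 0.25 0.48
-0.4 0.323 0.481
-0.3 0.724 0.48
-0.2 0.521 0.474
-0.1 0.748 0.451
-0.0 0.403 1.292
```

```bash
python3 - <<'E'
from h import *
from rig import arm,hand,optics
p,a=gp(.236);print(p,a)
arm.movep([*p,.22],Q(a)); hand.move_gripper(.5)
print(arm.state()["time"],arm.state()["ft_force"])
print(arm.move_l([*p,.085],v=.1,contact_N=4))
s=arm.state();print(s["time"],np.round(s["eef_pos"],4),np.round(s["ft_force"],2),s["width"])
c=optics.capture("side");cv2.imwrite("pics/side1.png",cv2.resize(c["pixels"][170:290,200:360,::-1],None,fx=5,fy=5,interpolation=cv2.INTER_CUBIC))
E
```

```text
[ 0.52683606 -0.11293478] 1.485597705022959
2.7833 [0.27220434 0.95371543 0.3117959 ]
False
4.2833 [ 0.5273 -0.113   0.0856] [ 0.13 -1.53 -0.31] 0.5004388309393968
```

View pics/side1.png

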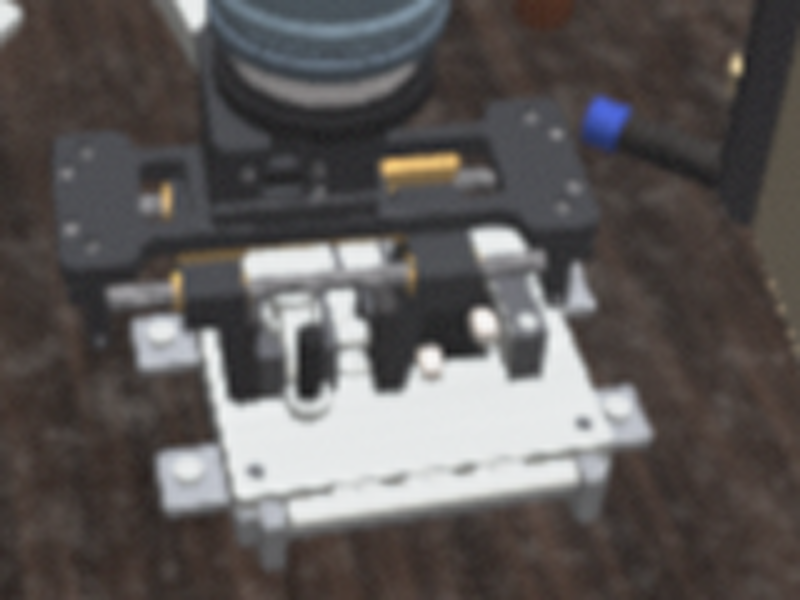

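```bash
python3 - <<'E'
from h import *
from rig import arm,hand
hand.move_gripper(.18,strength=10)
s=arm.state();print(s["time"],np.round(s["ft_force"],2),s["width"])
for q in (.4,.6,.8,1.0,1.15,1.3):
    p,a=gp(q); arm.move_l([*p,.085],v=.06,attitude=Q(a))
    s=arm.state();t=np.array([np.sin(a),-np.cos(a)]) # tool y dir
    f=np.array(s["ft_force"]);print(q,round(s["time"],2),np.round(s["eef_pos"],4),"F",f.round(2),"tan",round(f[:2]@t,2),"rad",round(f[0]*np.cos(a)+f[1]*np.sin(a),2))
E
```

```text
4.9167 [-0.39  0.37 -0.09] 0.17615382089715673
0.4 5.23 [ 0.5179 -0.1114  0.0851] F [-0.23  0.73 -0.02] tan -0.4 rad 0.65
0.6 5.58 [ 0.5077 -0.1076  0.085 ] F [ 0.49  0.05 -0.26] tan 0.42 rad 0.26
0.8 5.93 [ 0.4984 -0.1019  0.085 ] F [ 0.06  0.27 -0.06] tan -0.12 rad 0.25
1.0 6.28 [ 0.4904 -0.0944  0.085 ] F [ 0.67  0.25 -0.35] tan 0.26 rad 0.67
1.15 6.58 [ 0.4854 -0.0879  0.085 ] F [ 0.56 -0.48  0.85] tan 0.71 rad 0.22
1.3 6.88 [ 0.4814 -0.0807  0.085 ] F [-0.25 -0.32 -0.12] tan 0.19 rad -0.36
```

```bash
python3 - <<'E'
from h import *
from rig import optics,arm
c=optics.capture("side");a=cv2.resize(c["pixels"][170:290,200:360,::-1],None,fx=4,fy=4,interpolation=cv2.INTER_CUBIC)
c=optics.capture("top");b=cv2.resize(c["pixels"][140:230,245:325,::-1],None,fx=5,fy=5,interpolation=cv2.INTER_CUBIC)
cv2.imwrite("pics/s2.png",a);cv2.imwrite("pics/t2.png",b)
E
```

```text
(no output)
```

View pics/s2.png

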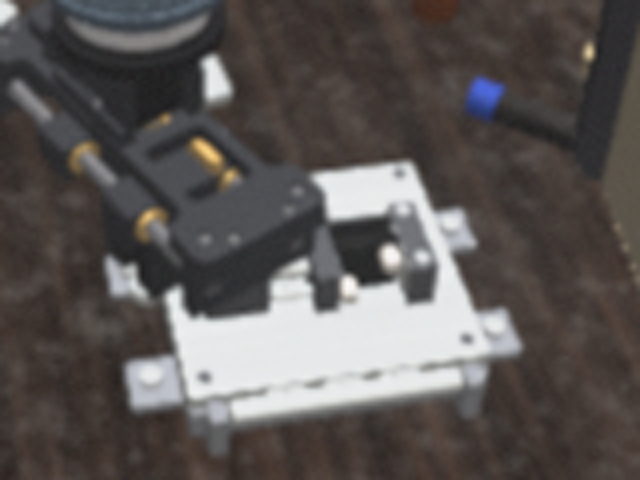

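View pics/t2.png

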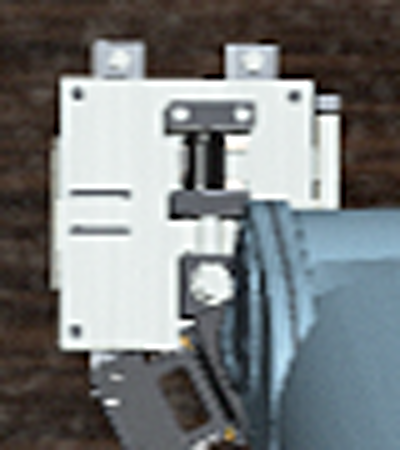

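```bash
python3 - <<'E'
from h import *
from rig import arm,hand
q=1.3
while q<1.85:
    q+=.05 if q<1.44 else .025
    p,a=gp(q); arm.move_l([*p,.085],v=.04,attitude=Q(a)); 
    t=np.array([np.sin(a),-np.cos(a)])
    F=[]
    for _ in range(4): arm.wait(.03);F.append(arm.state()["ft_force"])
    f=np.mean(F,0);s=arm.state();e=np.array(s["eef_pos"][:2])-SP
    qa=YAW+.17-np.arctan2(e[1],e[0]); 
    tn=f[:2]@t
    print(round(q,3),"act",round((qa+np.pi)%(2*np.pi)-np.pi,3),round(s["time"],2),"tan",round(tn,2),"rad",round(f[0]*np.cos(a)+f[1]*np.sin(a),2),"z",f[2].round(2))
    if tn>5.5: break
E
```

```text
1.35 act 1.346 7.37 tan 0.68 rad -0.4 z 0.45
1.4 act 1.399 7.75 tan 1.02 rad -0.45 z -0.44
1.45 act 1.451 8.13 tan 0.74 rad -0.7 z -0.09
1.475 act 1.473 8.52 tan 1.71 rad 0.22 z 0.07
1.5 act 1.5 8.9 tan 1.8 rad 0.57 z -0.55
1.525 act 1.526 9.28 tan 1.12 rad 0.86 z -0.01
1.55 act 1.543 9.67 tan 3.77 rad 0.93 z -1.34
1.575 act 1.558 10.05 tan 5.37 rad 0.97 z -1.99
1.6 act 1.569 10.43 tan 7.48 rad 1.82 z -2.5
```

```bash
python3 - <<'E'
from h import *
from rig import arm,hand,optics
arm.wait(.3)
hand.move_gripper(.4)
s=arm.state();p=s["eef_pos"]
arm.move_l([p[0],p[1],.17],v=.15)
arm.movep([.539,.2516,.16],Q(1.744))
print(arm.state()["time"])
for n in("top","side"):
    c=optics.capture(n);np.savez(n+"3.npz",**c);cv2.imwrite(f"pics/{n}3.png",c["pixels"][:,:,::-1])
t=cv2.imread("pics/top3.png");cv2.imwrite("pics/tz3.png",cv2.resize(t[135:275,140:330],None,fx=4,fy=4,interpolation=cv2.INTER_CUBIC))
t=cv2.imread("pics/side3.png");cv2.imwrite("pics/sz3.png",cv2.resize(t[135:285,145:345],None,fx=4,fy=4,interpolation=cv2.INTER_CUBIC))
E
```

```text
13.15
```

View pics/tz3.png

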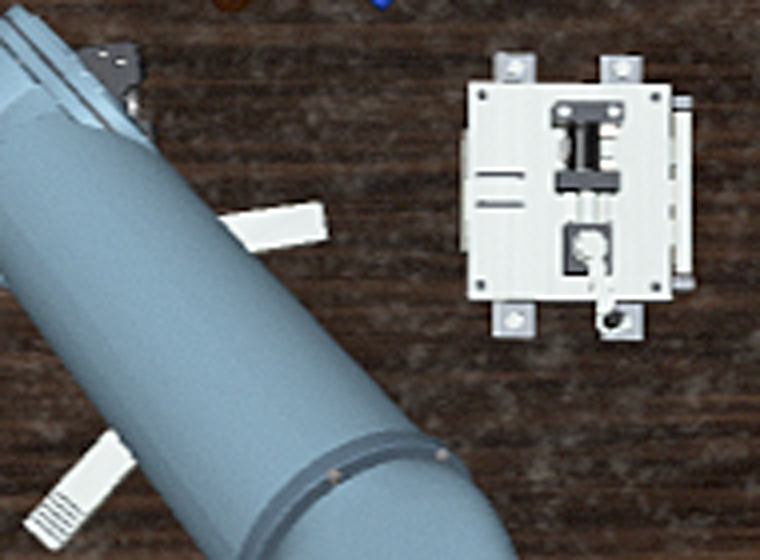

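View pics/sz3.png

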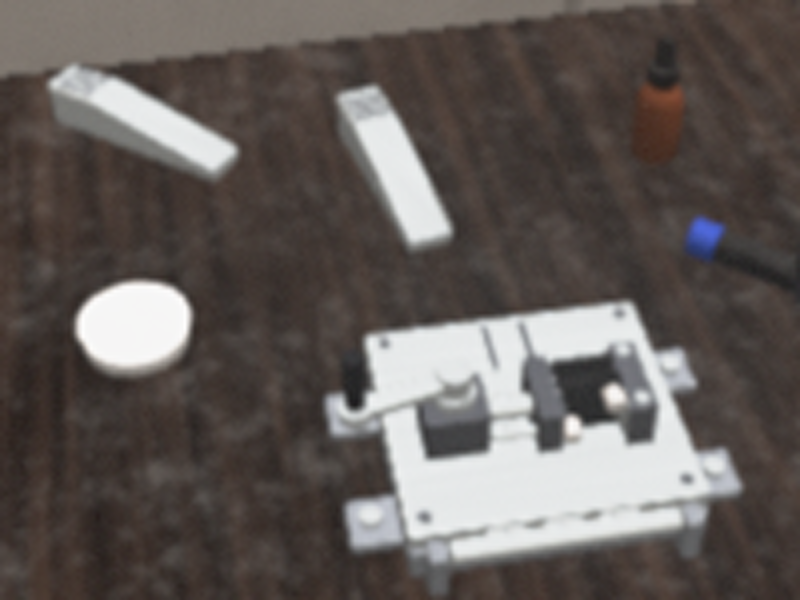

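```bash
python3 - <<'E'
from h import *
from rig import arm,hand,optics
hand.move_gripper(.7)
f0=arm.state()["ft_force"]
print(arm.move_l([.539,.2516,.005],v=.1,contact_N=6))
s=arm.state();print(np.round(s["eef_pos"],4),np.round(s["ft_force"],2))
hand.move_gripper(0.,strength=30)
arm.wait(.2)
s=arm.state();print(s["time"],np.round(s["eef_pos"],4),np.round(s["ft_force"],2),s["width"]*88)
c=optics.capture("side");np.savez("side4.npz",**c);cv2.imwrite("pics/sz4.png",cv2.resize(c["pixels"][100:250,165:365,::-1],None,fx=4,fy=4,interpolation=cv2.INTER_CUBIC))
E
```

```text
False
[0.5395 0.2518 0.0056] [-0.27 -0.17 -0.06]
16.2917 [0.5387 0.2516 0.005 ] [-1.9   0.85  3.36] 29.81806070653043
```

View pics/sz4.png

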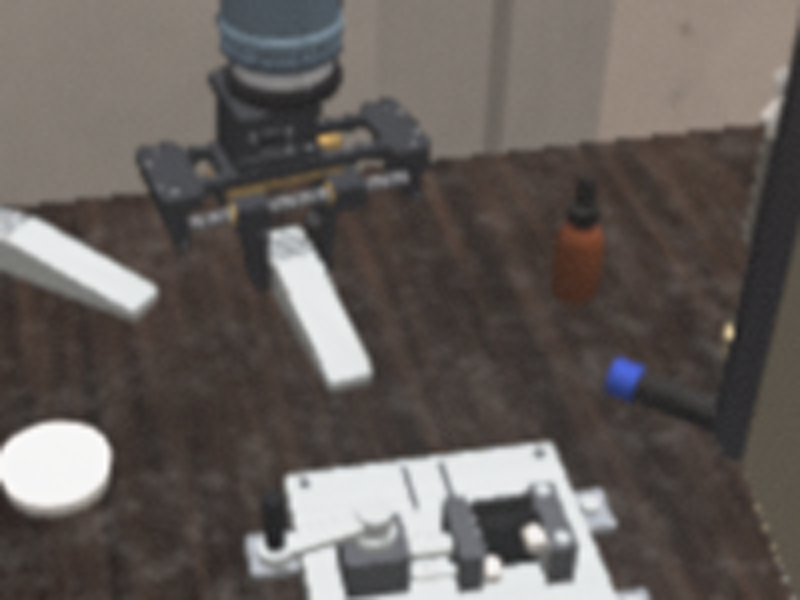

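```bash
cat >> h.py <<'E'
def wp(n): # TCP xy for wedge nose n metres past the open end (base x=-.075)
    return O+ex*(-.075+n-.120)
AW=YAW+np.pi
E
python3 - <<'E'
from h import *
from rig import arm,hand,optics
p=wp(-.025);print(p,AW)
arm.move_l([*p,.005],v=.08,attitude=Q(AW))
arm.wait(.2);s=arm.state();print(s["time"],np.round(s["eef_pos"],4),np.round(s["ft_force"],2),s["width"]*88)
for n in("top","side"):
    c=optics.capture(n);np.savez(n+"5.npz",**c);cv2.imwrite(f"pics/{n}z5.png",cv2.resize(c["pixels"][100:250,165:365,::-1],None,fx=4,fy=4,interpolation=cv2.INTER_CUBIC))
E
```

```text
[0.58092344 0.17095946] 1.551597705022959
17.825 [0.5812 0.1705 0.0051] [ 1.24 -1.43  2.78] 29.78280816083444
```

View pics/sidez5.png

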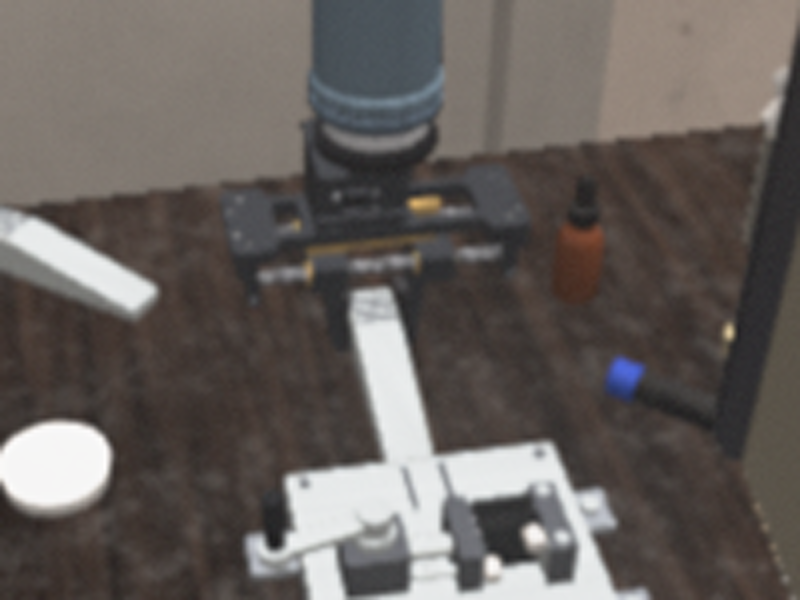

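View pics/topz5.png

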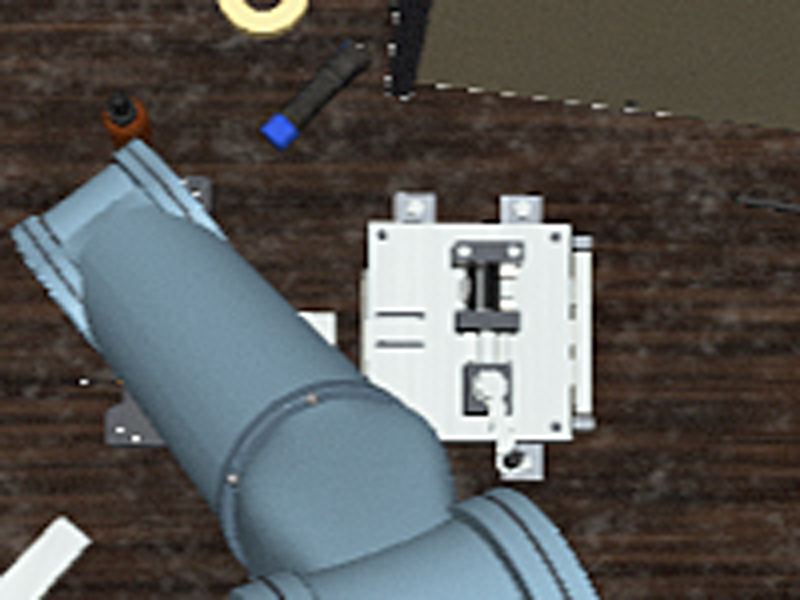

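```bash
python3 - <<'E'
from h import *
c=dict(np.load("top5.npz"))
f=lambda p:(np.array(p,float)+.5)/4-.5+np.array((165,100))
print("nose corner",ray(c,f([335,313]),.008),"expected",wp(-.025)+.12*ex+.015*ey)
print("rod left edge",ray(c,f([362,320]),.024), "exp",O-.079*ex)
from rig import arm
for n in(.0,.03,.044):
    p=wp(n);arm.move_l([*p,.005],v=.06,attitude=Q(AW))
    s=arm.state();print(n,round(s["time"],2),np.round(s["eef_pos"],4),np.round(s["ft_force"],2))
E
```

```text
nose corner [[0.59503056 0.05011081 0.008     ]] expected [0.59361698 0.05069361]
rod left edge [[0.58722072 0.03058885 0.024     ]] exp [0.5782166  0.02998544]
0.0 18.49 [0.5805 0.1441 0.005 ] [-0.4  -2.95  5.78]
0.03 19.14 [0.58   0.1139 0.005 ] [-0.04 -2.74  6.25]
0.044 19.52 [0.5796 0.1008 0.005 ] [-0.56 -1.54  4.71]
```

```bash
python3 - <<'E'
from h import *
from rig import arm,optics
c=optics.capture("side");np.savez("side6.npz",**c)
for n in(.047,.050,.053,.056,.059):
    p=wp(n);arm.move_l([*p,.005],v=.03,attitude=Q(AW))
    F=[]
    for _ in range(4): arm.wait(.03);F.append(arm.state()["ft_force"])
    s=arm.state();na=(np.array(s["eef_pos"][:2])-O)@ex+.195
    print(n,"act",na.round(4),round(s["time"],2),np.round(s["eef_pos"],4),np.mean(F,0).round(2))
E
```

```text
0.047 act 0.0469 19.96 [0.5795 0.0991 0.005 ] [0.4  1.83 4.59]
0.05 act 0.0495 20.34 [0.5795 0.0965 0.005 ] [0.11 4.74 3.86]
0.053 act 0.0502 20.73 [0.5794 0.0958 0.0051] [0.32 9.25 1.62]
0.056 act 0.0514 21.11 [0.5793 0.0946 0.0051] [ 0.16 12.99  0.54]
0.059 act 0.0536 21.49 [0.5792 0.0924 0.0051] [ 0.08 13.94  0.85]
```

```bash
cat >> h.py <<'E'
def lift(c0,c1):
    """table plane tilt from depth: open-end lift at nose, in mm, with respect to c0"""
    out=[]
    for c in(c0,c1):
        W=cloud(c);d=W[...,:2]-O;bx=d@ex;by=d@ey
        m=(np.abs(W[...,2]-.034)<.009)&(by>-.075)&(by<.075)&(((bx>-.07)&(bx<-.035)))
        out.append((m,bx,W[...,2]))
    m=out[0][0]&out[1][0]
    dz=(out[1][2]-out[0][2])[m];L=(.082-out[0][1][m])
    s=(dz@L)/(L@L);return s*157,m.sum(),dz.std()/np.sqrt(m.sum())*1000,s*157*1000
E
python3 - <<'E'
from h import *
from rig import arm,optics
c0=dict(np.load("side6.npz"))
print(lift(dict(np.load("side5.npz")),c0)[1:],)
print(lift(c0,optics.capture("side"))[1:])
for n in(.062,.065):
    p=wp(n);arm.move_l([*p,.005],v=.03,attitude=Q(AW))
    F=[]
    for _ in range(4): arm.wait(.03);F.append(arm.state()["ft_force"])
    s=arm.state();na=(np.array(s["eef_pos"][:2])-O)@ex+.195
    print(n,"act",na.round(4),round(s["time"],2),np.round(s["eef_pos"],4),np.mean(F,0).round(2),lift(c0,optics.capture("side"))[1:])
E
```

```text
(np.int64(615), np.float64(0.0610741468531141), np.float64(-54.01157094087764))
(np.int64(614), np.float64(0.05735172095442645), np.float64(903.4346467118777))
0.062 act 0.0563 21.93 [0.5791 0.0896 0.0051] [ 0.88 14.68  0.51] (np.int64(615), np.float64(0.05773904262896785), np.float64(1567.0244736931143))
0.065 act 0.0592 22.36 [0.5791 0.0867 0.0051] [ 0.5  15.3   0.52] (np.int64(612), np.float64(0.05880836508557574), np.float64(2151.424508693222))
```

```bash
python3 - <<'E'
from h import *
from rig import arm,optics
c0=dict(np.load("side6.npz"))
p=wp(.069);arm.move_l([*p,.005],v=.02,attitude=Q(AW));arm.wait(.5)
s=arm.state();print(s["time"],np.round(s["eef_pos"],4),np.round(s["ft_force"],2),s["width"]*88)
c=optics.capture("side");print(lift(c0,c)[1:]);t=optics.capture("top")
arm.wait(1.)
c2=optics.capture("side");print(lift(c0,c2)[1:],"top",lift(dict(np.load("top5.npz")),t)[1:],np.round(arm.state()["eef_pos"],4))
np.savez("side7.npz",**c2);np.savez("top7.npz",**t)
cv2.imwrite("pics/sz7.png",cv2.resize(c2["pixels"][135:285,145:345,::-1],None,fx=4,fy=4,interpolation=cv2.INTER_CUBIC))
cv2.imwrite("pics/tz7.png",cv2.resize(t["pixels"][100:250,165:365,::-1],None,fx=4,fy=4,interpolation=cv2.INTER_CUBIC))
E
```

```text
23.2583 [0.579  0.0828 0.0051] [ 0.31 15.08  0.89] 29.572455749293468
(np.int64(608), np.float64(0.06146844859913055), np.float64(3056.9224914335923))
(np.int64(601), np.float64(0.05967844119894762), np.float64(3115.09440005673)) top (np.int64(72), np.float64(0.42369105825635606), np.float64(2829.7909071346294)) [0.579  0.0828 0.0051]
```

View pics/sz7.png

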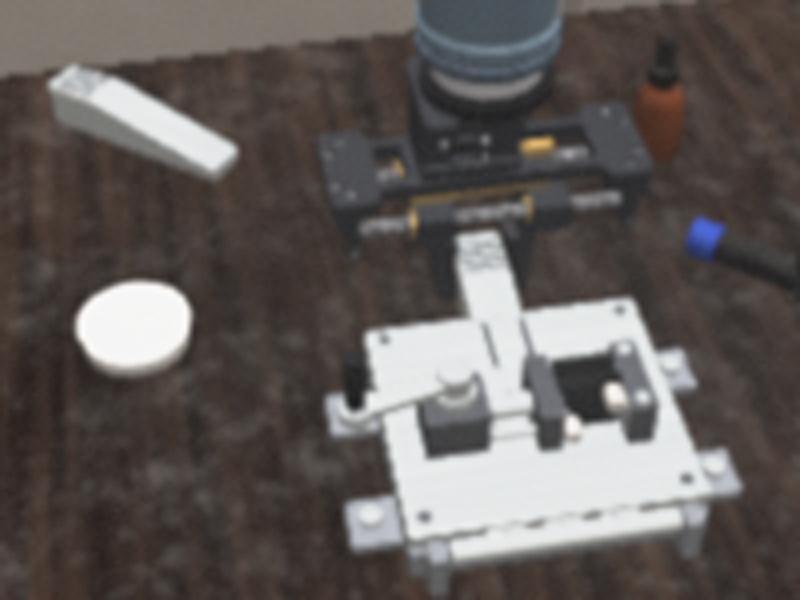

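View pics/tz7.png

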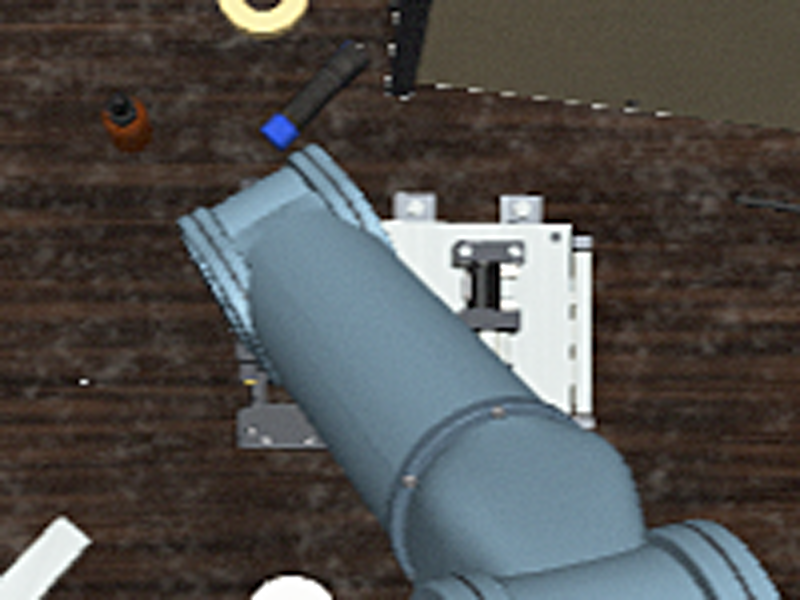

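```bash
python3 - <<'E'
from rig import arm
arm.close_job(); print(arm.state()["time"])
E
```

```text
the job is handed in; nothing more can be done
the job is handed in; nothing more can be done
```

I turned the crank until it came up hard against the mirror mount, then used the wedge to lift the table by about 3 mm. I handed the job in at about 25 s of the 58 s allowed, still gripping the wedge. The hand-in gave no verdict.

- **Clamp:** I turned the crank clockwise to about 1.5 rad and finished with about 7.5 N at the grip. That is slightly above the 5 to 7 N you gave. After I let go, the pictures showed the crank holding its position and the jaw still against the mount. I had no direct reading of the jaw force.
- **Wedge:** I took the right-hand wedge by its thick end with a 30 N grip; the fingers closed to 29.8 mm. I slid it flat along the desk into the channel until the table lifted.
- **Last checks:**
  - **Lift:** the side camera gave 3.06 mm, then 3.12 mm a second later, so it was steady. The top camera gave 2.8 mm from far fewer points.
  - **Push and grip:** the push held at about 15 N, the fingers were still closed on the wedge, and their height over the desk had not changed.
  - **Wedge flatness:** I judged this by eye and did not measure it.
  - **Bystanders:** the bottle, round box and torch look unmoved in the pictures.
- **Disagreement:** the two cameras differed by about 2 mm on the vise's position, so I used the mean. The spindle looked about 4 mm from where that put it, and this caused no trouble.

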